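# Open the yellow-handled well of the bench fastener box

## Robot

A 6-joint arm with a two-finger parallel gripper is mounted at the origin on the work surface. World frame = base frame: x ahead of the robot, y to its left, z up, the work surface at z = 0. Lengths are in m, angles in degrees, forces in N, time in s.
With the tool pointing down it reaches from about 0.375 to 0.9 m from the base axis. Payload 3.1 kg.
Tool frame: the origin (TCP) lies at the very end of the fingers, on their centre line; the grasp point (between the pads) lies 19 mm behind it (bot.hold_point_z is the z of the grasp point in the tool frame, in m); z points along the fingers, y is the line along which they close (so a half turn about z gives the same grasp; the last joint's range is limited). The gripper opens to 87 mm and grips with 3 to 60 N. Pads are 19 mm wide; open, the fingers measure 117 mm over their backs; the gripper's body (75 mm by 190 mm) begins 51 mm behind the grasp point.
Start: joints at [-73.482, 30.224, 82.088, -0, 67.689, -10.227], TCP at [0.281, -0.558, 0.223] pointing down, gripper open.
Joint ranges: [-176.69, 176.69], [-43.24, 126.21], [12.49, 139.97], [-82, 262], [0, 151.66], [-163.58, 163.58]. Speed limits (degrees/s): [159.86, 159.86, 180, 180, 180, 180].

## Interface

Orientations are given as a 3x3 rotation matrix whose columns are the frame's x, y, z axes.
In Python, from rig import bot, capture, camera_model gives the robot as it stands.
- The arm moves only by the tool apply_moves, never from a script. Its argument "plan" is text: rows parted by semicolons, each of 6 numbers parted by spaces: the shift along the tool's x, y, z in units of 0.05 m (1.0 is 0.05 m), then the turn, a rotation vector about the tool's x, y, z in units of 360 degrees (1.0 is 360 degrees). In form: dx dy dz ax ay az; .... A call has 1 to 10 rows; each row shifts and turns the commanded pose from where the row before left it, along the tool's axes as they then stand; what a row does not reach is not made up. A row lasts 1/12 s, in which the tool goes at most 41.7 mm and 7.16 degrees, less where a joint would pass 70% of its speed; a pose out of reach is approached as far as the arm can. A call with a number of a shift or a turn outside -1 to 1 is refused whole. A call with a gripper value outside its range is refused whole. "gripper" is the gripper command: -1 is shut, 1 is fully open, values between are in proportion, set as the call begins (left out, the last holds). The fingers move at their own pace and stop on an object; the grip force is fixed at half the most. Time passes only in rows, so rows that do not move let the fingers close. It gives the time, the measured TCP pose, the force, the opening and the grip force at its end, in the units of the state.
- bot.read_state(): the state, without advancing time (a new reading comes with each control period).
- capture(name): name is "scene" or "top"; returns the picture (400x640x3 uint8, red, green, blue); there is no depth.
- camera_model(name): a dict with "vertical_fov" (degrees; the focal length in pixels is half the picture's height over the tangent of half this angle, whatever the lens; pixels are square), "cx", "cy" (the principal point, pixels), "dist" ([k1, k2, p1, p2, k3] as OpenCV has them; the pictures are not rectified), "position" and "rotation" of the camera in the world. Camera axes: x right, y down, z forward; pixel columns grow to the right and rows downward; lengths in m; the calibration is good to about 2 mm. A picture is of the moment at which its call begins. camera_model takes no time and is no camera call.
- bot.hand_in(): hands the job in; it is judged then, once.
The state is a dict: "time_s": time; "joint_positions": joint angles; "qvel": joint speeds; "tau": joint torques, N m; "position": TCP position; "tcp_rot": TCP orientation; "force": force on the tool from outside, world axes, zero at the start; "moment": the same for the moment, N m; "opening": opening from 0.0 (shut) to 1.0 (fully open); "grasp_force": force on a finger pad.
Only numpy, scipy, OpenCV 4.12 (cv2) and the standard library are available. Lean on these libraries where they do the work, as an engineer would, in place of code of your own. Each camera call takes 0.05 s, during which the arm holds its last target. There are 200 camera calls.

## Task

Open the fastener well under the yellow-handled hatch: lift that hatch up off its recessed seat, slide it sideways along the box, keeping it down between the two guide rails, and set it down flat in the middle of the bare steel deck, so that it covers neither well. Leave the blue-handled hatch seated where it is, and let go.

Things in the scene. Friction and masses are not known exactly. Their poses are not given: they have to be found in the camera images.
- well_box: Dark-wood box fixed to the bench, 162 mm (x) by 466 mm (y, the slide direction), yaw within 20 deg. Origin: centre of its underside on the bench. Two square wells centred at y +152 and -152 mm, each a 134 mm recess with its seat 48 mm above the bench, 12 mm below the deck between them. Guide rails along both long sides, 134 mm apart inside, 14 mm thick, tops 88 mm above the bench.
- deck_middle (a point): Centre of the top of the bare steel deck in the middle of the box, between the two wells: 60 mm above the bench (28 mm below the tops of the rails). The deck is 170 mm long along the box's y and 134 mm wide between the rails. Axes as the box's.
- yellow_handle (a point): Centre of the yellow bar handle: 80 mm long (box x), 18 mm thick (box y: grip it so), 20 mm high, open below. Its loose plywood hatch, 126 x 126 x 12 mm, 0.3 kg, lies in either well, flush with the deck, 4 mm play. This point is 52 mm above the hatch's underside: 100 mm above the bench seated, 112 mm with the hatch on the deck; above 140 mm the hatch is out of the rails.
- blue_handle (a point): Centre of the blue bar handle of the other hatch, identical but for its colour, seated in the other well; it stays there.
Things that resemble listed ones, but are neither listed nor needed, are in the scene too. Leave any pink or purple look-alike of the part that bears yellow_handle alone.

How it is judged (in metres and radians):
On the way:
1. the yellow-handled hatch is lifted off its seat, straight up over its own well (z of yellow_handle in the frame of well_box above 0.109 m and (y of yellow_handle in the frame of well_box above 0.1 m or y of yellow_handle in the frame of well_box below -0.1 m)).
At the end, for the whole second after the job is handed in: The yellow-handled hatch lies flat on the steel deck (within 5 degrees, height within 4 mm), between the rails, its centre within 20 mm of the middle of the deck so that both wells are clear of it, and the blue-handled hatch is within 15 mm of where it began (y of yellow_handle in the frame of well_box between -0.02 and 0.02 m and x of yellow_handle in the frame of well_box between -0.012 and 0.012 m and z of yellow_handle in the frame of well_box between 0.108 and 0.116 m and angle between yellow_handle's own z axis and vertical below 0.09 rad and distance of blue_handle from where it was at the start of the episode below 0.015 m); the robot touches nothing.
It fails at once if the yellow-handled hatch is lifted up out of the guide rails (more than 42 mm above its seat) (z of yellow_handle in the frame of well_box above 0.142 m).
It fails at once if the blue-handled hatch is moved more than 15 mm (distance of blue_handle from where it was at the start of the episode above 0.015 m).
It also fails if it takes over 35 s, if anything falls off the work surface, if the arm or the gripper's body presses on something with over 40 N, if the wrist force passes 120 N, or if a joint passes its speed limit or range.

## Working session

There is one attempt and no reset: what is moved stays moved. The work goes in short steps, Python scripts to look and compute and a tool call to move; the robot and the scene stay as the last step left them, time stands still between calls to the robot, and variables do not carry over. Pictures are saved under pics/ and viewed, at most 10 in all, crops included, and the job is handed in when it is done.

Besides the shell and the picture viewer there is one more tool, called after "Emit:" by a JSON object that holds its "method" and its "body". apply_moves: Moves the arm, as the interface text tells. Its arguments: {"type":"object","properties":{"plan":{"type":"string"},"gripper":{"type":"number"}},"required":["plan"]}

```bash
mkdir -p pics; python3 - <<'E'
from rig import bot,capture,camera_model
import cv2
for n in("scene","top"):
    im=capture(n);cv2.imwrite(f"pics/{n}0.png",im[:,:,::-1]);print(camera_model(n))
s=bot.read_state();print(s["position"],s["tcp_rot"],s["time_s"])
E
```

```text
{'vertical_fov': 52.041854971770775, 'cx': 317.3113769110362, 'cy': 198.781620103679, 'dist': array([-0.0664469,  0.       ,  0.       ,  0.       ,  0.       ]), 'position': array([ 0.81143583, -0.33613282,  0.88148325]), 'rotation': array([[ 0.8259183 ,  0.49034274, -0.27824983],
       [ 0.56373257, -0.71121655,  0.41997215],
       [ 0.00803441, -0.50372118, -0.86382893]])}
{'vertical_fov': 55.07852978178872, 'cx': 324.56050124497517, 'cy': 197.7740717594222, 'dist': array([-0.08367848,  0.        ,  0.        ,  0.        ,  0.        ]), 'position': array([0.40330918, 0.08296789, 0.78351023]), 'rotation': array([[-0.10922964, -0.97154792,  0.21015121],
       [-0.99400934,  0.10756455, -0.01937257],
       [-0.00378344, -0.21100833, -0.97747694]])}
[ 0.28110716 -0.55746732  0.2216655 ] [[ 8.92989811e-01  4.50076493e-01 -5.89089641e-04]
 [ 4.50076763e-01 -8.92987875e-01  1.88740585e-03]
 [ 3.23427099e-04 -1.95056975e-03 -9.99998045e-01]] 0.1
```

View pics/top0.png

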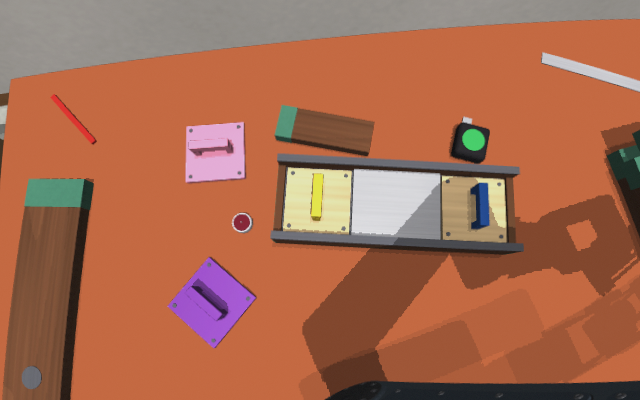

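View pics/scene0.png

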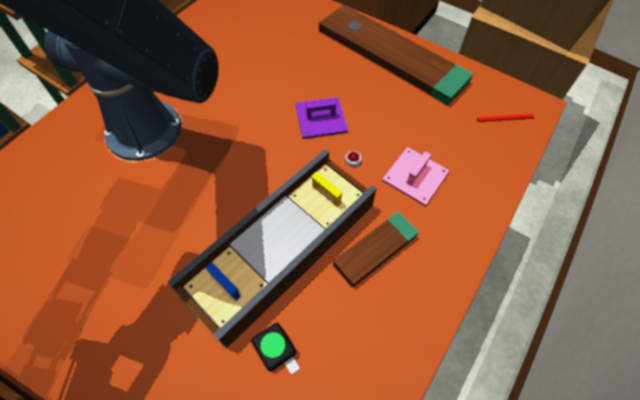

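Top view: the candidates are the yellow handle at (317,196), which is the target, the blue handle at (481,205), the pink look-alike at (213,150) and the purple one at (212,302). Only the yellow and blue hatches sit in the box. In the scene view, yellow is at (327,187) and blue at (223,281). Next is a close crop to check the choice.

```bash
python3 - <<'E'
import cv2,numpy as np
t=cv2.imread("pics/top0.png");s=cv2.imread("pics/scene0.png")
for im in(t,s):
    h=cv2.cvtColor(im,cv2.COLOR_BGR2HSV)
    for lo,hi in(((24,200,100),(34,255,255)),((105,120,40),(125,255,255))):
        m=cv2.inRange(h,lo,hi);n,l,st,c=cv2.connectedComponentsWithStats(m)
        for i in range(1,n):
            if st[i,4]>60:print(lo,st[i],c[i],cv2.minAreaRect(np.argwhere(l==i)[:,::-1].astype(np.float32)))
cv2.imwrite("pics/crop.png",cv2.resize(t[145:260,265:530],None,fx=3,fy=3,interpolation=cv2.INTER_CUBIC))
E
```

```text
(105, 120, 40) [471 183  18  45 586] [481.00341297 204.93856655] ((479.6469421386719, 204.9956817626953), (44.010379791259766, 16.581064224243164), 88.31531524658203)
(24, 200, 100) [311 171  31  31 322] [326.06521739 185.7515528 ] ((325.45648193359375, 187.4629669189453), (38.17315673828125, 12.838676452636719), 40.36453628540039)
(105, 120, 40) [  0 123   8  14  65] [  2.32307692 129.98461538] ((3.5, 129.5), (7.0, 13.0), 0.0)
(105, 120, 40) [206 263  33  36 360] [222.35277778 279.775     ] ((223.00001525878906, 280.0), (43.84062194824219, 8.485280990600586), 45.0)
```

View pics/crop.png

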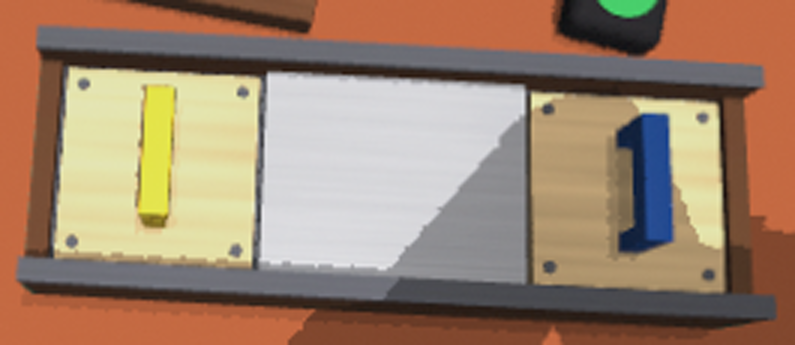

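The crop confirms it: the yellow bar handle is in the left well at crop (155,155), and the blue one is in the right well at (650,180). Next I'll fit the box pose from the corners.

```bash
cat >h.py <<'E'
import cv2,numpy as np
from rig import camera_model
def ray(n,px):
    c=camera_model(n);f=200/np.tan(np.radians(c["vertical_fov"]/2))
    K=np.array([[f,0,c["cx"]],[0,f,c["cy"]],[0,0,1.]])
    u=cv2.undistortPoints(np.array(px,float).reshape(-1,1,2),K,c["dist"])[:,0]
    return c["position"],np.c_[u,np.ones(len(u))]@c["rotation"].T
def onz(n,px,z):
    p,d=ray(n,px);return (p+d*((np.array(z)-p[2])/d[:,2])[:,None])
def proj(n,P):
    c=camera_model(n);f=200/np.tan(np.radians(c["vertical_fov"]/2))
    K=np.array([[f,0,c["cx"]],[0,f,c["cy"]],[0,0,1.]]);R=c["rotation"].T
    return cv2.projectPoints(np.array(P,float),cv2.Rodrigues(R)[0],-R@c["position"],K,c["dist"])[0][:,0]
E
python3 - <<'E'
from h import *
from scipy.optimize import least_squares
crop=lambda a:np.array(a,float)/3+[265,145]
q=crop([(38,27),(762,67),(20,257),(772,297),(266,72),(526,87)])
P=onz("top",q,[.088]*4+[.06]*2);print(P.round(4))
M=np.array([[.081,.233],[.081,-.233],[-.067,.233],[-.067,-.233],[.067,.085],[.067,-.085]])
def f(v):
    c,s=np.cos(v[2]),np.sin(v[2]);return (M@np.array([[c,s],[-s,c]])+v[:2]-P[:,:2]).ravel()
r=least_squares(f,[.5,-.05,0]);print(r.x,np.degrees(r.x[2]),(r.fun*1e3).round(1))
x,y,a=r.x;R=np.array([[np.cos(a),-np.sin(a)],[np.sin(a),np.cos(a)]])
H=onz("top",crop([(147,86),(175,87),(168,213),(138,213)]),[.11]*4);hc=H.mean(0)
print("handle",H.round(4),hc,"in box",R.T@(hc[:2]-[x,y]))
B=onz("top",crop([(640,115),(668,115),(671,243),(636,243)]),[.11]*4).mean(0);print("blue",B,R.T@(B[:2]-[x,y]))
print("nominal yellow",R@[0,.152]+[x,y],"mid",[x,y])
E=lambda u,z:np.r_[R@u+[x,y],z]
print("scene pred yellow top",proj("scene",[E([0,.152],.11),E([.081,.233],.088),E([.081,-.233],.088),E([-.081,.233],.088),E([-.081,-.233],.088)]))
E
```

```text
[[ 0.6476  0.1488  0.088 ]
 [ 0.5713 -0.3102  0.088 ]
 [ 0.5024  0.1719  0.088 ]
 [ 0.4257 -0.2847  0.088 ]
 [ 0.61    0.0055  0.06  ]
 [ 0.5814 -0.1633  0.06  ]]
[ 0.52975926 -0.06753095 -0.16586935] -9.503613716920146 [ 0.5  0.1 -0.1 -0.5 -0.2  1.4 -0.5 -1.6 -0.1 -0.3  0.4  0.8]
handle [[0.5949 0.0838 0.11  ]
 [0.5924 0.067  0.11  ]
 [0.5158 0.0795 0.11  ]
 [0.5178 0.0972 0.11  ]] [0.55522992 0.08189874 0.11      ] in box [0.00044877 0.15158425]
blue [ 0.50425354 -0.21456014  0.11      ] [-0.0008797  -0.14922249]
nominal yellow [0.55485595 0.08238288] mid [np.float64(0.5297592574077423), np.float64(-0.06753094951091099)]
scene pred yellow top [[325.30076798 183.15350574]
 [375.16743851 187.6850425 ]
 [216.26948168 338.72072016]
 [323.62678113 148.06507801]
 [165.36188029 281.06116297]]
```

Emit:
{"method": "apply_moves", "body": {"plan": "0 0 0 0 0 0.0168;0 0 0 0 0 0.0168;0 0 0 0 0 0.0168;0 0 0 0 0 0.0168;0 0 0 0 0 0.0168;0 0 0 0 0 0.0168;0.08 -0.33 0 0 0 0;0.15 -0.6 0 0 0 0;0.15 -0.6 0 0 0 0;0.15 -0.6 0 0 0 0", "gripper": 1}}

```text
time_s: 0.93
position: [0.325, -0.4562, 0.2219]
tcp_rot: [[0.986, -0.167, -0.0], [-0.167, -0.986, 0.001], [-0.001, -0.001, -1.0]]
force: [0.3, -0.2, 0.3]
opening: 0.999
grasp_force: 0.0
```

Emit:
{"method": "apply_moves", "body": {"plan": "0.15 -0.6 0 0 0 0;0.15 -0.6 0 0 0 0;0.15 -0.6 0 0 0 0;0.15 -0.6 0 0 0 0;0.15 -0.6 0 0 0 0;0.15 -0.6 0 0 0 0;0.15 -0.6 0 0 0 0;0.15 -0.6 0 0 0 0;0.15 -0.6 0 0 0 0;0.15 -0.6 0 0 0 0"}}

```text
time_s: 1.77
position: [0.4489, -0.1724, 0.2223]
tcp_rot: [[0.986, -0.166, -0.001], [-0.166, -0.986, 0.0], [-0.001, -0.0, -1.0]]
force: [0.1, 0.1, 0.2]
opening: 0.998
grasp_force: 0.0
```

Emit:
{"method": "apply_moves", "body": {"plan": "0.15 -0.6 0 0 0 0;0.15 -0.6 0 0 0 0;0.15 -0.6 0 0 0 0;0.15 -0.6 0 0 0 0;0.15 -0.6 0 0 0 0;0.15 -0.6 0 0 0 0;0.1 -0.4 0 0 0 0;0.06 -0.22 0 0 0 0;0 0 0 0 0 0;0 0 0 0 0 0"}}

```text
time_s: 2.6
position: [0.5356, 0.0251, 0.2222]
tcp_rot: [[0.986, -0.165, -0.001], [-0.165, -0.986, -0.001], [-0.001, 0.001, -1.0]]
force: [-0.4, -0.4, -0.3]
opening: 1.001
grasp_force: 0.0
```

```bash
cat >>h.py <<'E'
def st():
    from rig import bot
    s=bot.read_state();R=np.array(s["tcp_rot"]);p=np.array(s["position"])
    a=np.radians(-9.5);B=np.array([[np.cos(a),-np.sin(a)],[np.sin(a),np.cos(a)]])
    print("t",s["time_s"],"p",p.round(4),"yaw",np.degrees(np.arctan2(R[1,0],R[0,0])).round(2),"z",R[:,2].round(4),"box xy",(B.T@(p[:2]-[.5298,-.0675])).round(4),"F",np.round(s["force"],1),"open",s["opening"],"g",s["grasp_force"])
    return p,R
E
python3 - <<'E'
from h import *
p,R=st();print("to yellow, tool units",(R.T@(np.array([.555,.0821,.081])-p)/.05).round(3))
E
```

```text
t 2.6 p [0.5356 0.0251 0.2222] yaw -9.48 z [-1.2e-03 -6.0e-04 -1.0e+00] box xy [-0.0096  0.0923] F [-0.4 -0.4 -0.3] open 1.0013121739764421 g 0.0
to yellow, tool units [ 0.198 -1.191  2.823]
```

Emit:
{"method": "apply_moves", "body": {"plan": "0.1 -0.6 0 0 0 0;0.1 -0.59 0 0 0 0;0 0 0.4 0 0 0;0 0 0.5 0 0 0;0 0 0.5 0 0 0;0 0 0.4 0 0 0;0 0 0 0 0 0;0 0 0 0 0 0"}}

```text
time_s: 3.27
position: [0.5547, 0.0808, 0.1318]
tcp_rot: [[0.986, -0.168, -0.003], [-0.168, -0.986, -0.0], [-0.003, 0.001, -1.0]]
force: [0.1, -0.3, 0.3]
opening: 1.004
grasp_force: 0.0
```

```bash
python3 - <<'E'
from h import *
from rig import capture
p,R=st();print("to yellow",(R.T@(np.array([.555,.0821,.081])-p)/.05).round(3))
a=capture("top")[110:260,230:430,::-1];b=capture("scene")[110:260,230:430,::-1]
cv2.imwrite("pics/p2.png",cv2.resize(np.hstack([a,b]),None,fx=2,fy=2,interpolation=cv2.INTER_CUBIC))
E
```

```text
t 3.2667 p [0.5547 0.0808 0.1318] yaw -9.65 z [-3.2e-03 -2.0e-04 -1.0e+00] box xy [1.000e-04 1.504e-01] F [ 0.1 -0.3  0.3] open 1.004364828973291 g 0.0
to yellow [ 0.004 -0.027  1.016]
```

View pics/p2.png

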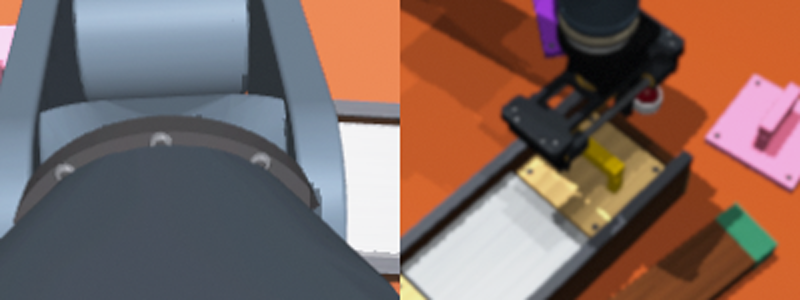

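The arm hides the top view. In the scene half, the open fingers straddle the yellow handle, whose far end shows at (612,175), so I'll descend and grip.

Emit:
{"method": "apply_moves", "body": {"plan": "0 -0.03 0.25 0 0 0;0 0 0.25 0 0 0;0 0 0.25 0 0 0;0 0 0.22 0 0 0;0 0 0 0 0 0;0 0 0 0 0 0"}}

```text
time_s: 3.87
position: [0.5563, 0.0835, 0.0845]
tcp_rot: [[0.986, -0.166, 0.001], [-0.166, -0.986, -0.0], [0.001, -0.0, -1.0]]
force: [0.1, 1.2, 0.2]
opening: 0.998
grasp_force: 0.0
```

Emit:
{"method": "apply_moves", "body": {"plan": "0 0 0 0 0 0;0 0 0 0 0 0;0 0 0 0 0 0;0 0 0 0 0 0;0 0 0 0 0 0;0 0 0 0 0 0;0 0 0 0 0 0;0 0 0 0 0 0", "gripper": -1}}

```text
time_s: 4.53
position: [0.556, 0.0838, 0.0841]
tcp_rot: [[0.986, -0.166, 0.0], [-0.166, -0.986, 0.0], [-0.0, -0.0, -1.0]]
force: [0.3, -0.4, 0.8]
opening: 0.483
grasp_force: 0.0
```

Emit:
{"method": "apply_moves", "body": {"plan": "0 0 0 0 0 0;0 0 0 0 0 0;0 0 0 0 0 0;0 0 0 0 0 0;0 0 0 0 0 0;0 0 0 0 0 0;0 0 0 0 0 0;0 0 0 0 0 0"}}

```text
time_s: 5.2
position: [0.5559, 0.0836, 0.084]
tcp_rot: [[0.986, -0.166, -0.0], [-0.166, -0.986, -0.0], [-0.0, 0.0, -1.0]]
force: [0.0, -1.3, -1.0]
opening: 0.202
grasp_force: 30.0
```

Emit:
{"method": "apply_moves", "body": {"plan": "0 0 -0.1 0 0 0;0 0 -0.1 0 0 0;0 0 -0.1 0 0 0;0 0 -0.1 0 0 0;0 0 -0.05 0 0 0;0 0 0 0 0 0;0 0 0 0 0 0"}}

```text
time_s: 5.78
position: [0.5561, 0.0838, 0.1069]
tcp_rot: [[0.986, -0.166, 0.001], [-0.166, -0.986, -0.0], [0.001, -0.0, -1.0]]
force: [0.3, 0.4, -3.5]
opening: 0.201
grasp_force: 30.0
```

```bash
python3 - <<'E'
from h import *
from rig import capture
p,R=st();print("to mid",(R.T@(np.array([.5298,-.0675,p[2]])-p)/.05).round(3))
b=capture("scene")[110:300,180:400,::-1]
cv2.imwrite("pics/p3.png",cv2.resize(b,None,fx=3,fy=3,interpolation=cv2.INTER_CUBIC))
E
```

```text
t 5.7833 p [0.5561 0.0838 0.1069] yaw -9.54 z [ 6.e-04 -0.e+00 -1.e+00] box xy [0.001  0.1535] F [ 0.3  0.4 -3.5] open 0.20119687081179013 g 29.999883323907852
to mid [-0.017  3.071 -0.   ]
```

View pics/p3.png

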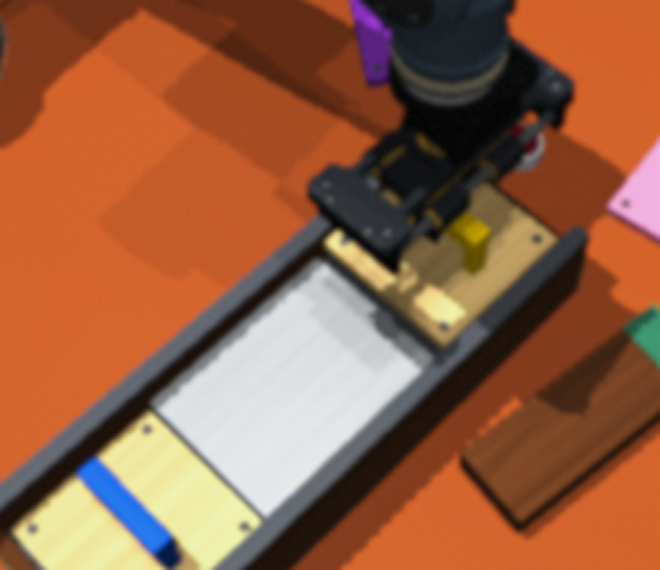

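The hatch is lifted level, 23 mm up, and still between the rails; blue is undisturbed at about (125,510). Next I'll slide it.

Emit:
{"method": "apply_moves", "body": {"plan": "0 0.1 0 0 0 0;0 0.2 0 0 0 0;0 0.2 0 0 0 0;0 0.2 0 0 0 0;0 0.2 0 0 0 0;0 0.2 0 0 0 0;0 0.2 0 0 0 0;0 0.2 0 0 0 0;0 0.2 0 0 0 0;0 0.2 0 0 0 0"}}

```text
time_s: 6.67
position: [0.5401, -0.0111, 0.1066]
tcp_rot: [[0.986, -0.166, 0.0], [-0.166, -0.986, -0.0], [0.0, 0.0, -1.0]]
force: [0.3, -0.9, -2.7]
opening: 0.205
grasp_force: 30.0
```

Emit:
{"method": "apply_moves", "body": {"plan": "0 0.2 0 0 0 0;0 0.2 0 0 0 0;0 0.2 0 0 0 0;0 0.2 0 0 0 0;0 0.2 0 0 0 0;0 0.1 0 0 0 0;0 0.07 0 0 0 0;0 0 0 0 0 0;0 0 0 0 0 0;0 0 0 0 0 0"}}

```text
time_s: 7.5
position: [0.5305, -0.0672, 0.1065]
tcp_rot: [[0.986, -0.165, -0.0], [-0.165, -0.986, 0.0], [-0.0, -0.0, -1.0]]
force: [0.2, 0.2, -2.8]
opening: 0.205
grasp_force: 30.0
```

```bash
python3 - <<'E'
from h import *
p,R=st();print("to mid",(R.T@(np.array([.5298,-.0675,.096])-p)/.05).round(3))
E
```

```text
t 7.5 p [ 0.5305 -0.0672  0.1065] yaw -9.52 z [-1.e-04  3.e-04 -1.e+00] box xy [0.0006 0.0004] F [ 0.2  0.2 -2.8] open 0.20465057777777257 g 29.999941075220704
to mid [-0.013  0.008  0.211]
```

Emit:
{"method": "apply_moves", "body": {"plan": "0 0 0.06 0 0 0;0 0 0.06 0 0 0;0 0 0.05 0 0 0;0 0 0.03 0 0 0;0 0 0.01 0 0 0;0 0 0 0 0 0;0 0 0 0 0 0;0 0 0 0 0 0"}}

```text
time_s: 8.17
position: [0.5306, -0.0676, 0.096]
tcp_rot: [[0.986, -0.166, 0.0], [-0.166, -0.986, -0.0], [0.0, 0.0, -1.0]]
force: [0.7, -0.2, -2.6]
opening: 0.199
grasp_force: 30.0
```

Weight is still on the gripper, so I'll nudge down until it makes contact.

Emit:
{"method": "apply_moves", "body": {"plan": "0 0 0.02 0 0 0;0 0 0.02 0 0 0;0 0 0 0 0 0;0 0 0 0 0 0"}}

```text
time_s: 8.5
position: [0.5306, -0.0677, 0.096]
tcp_rot: [[0.986, -0.166, 0.001], [-0.166, -0.986, -0.0], [0.001, 0.0, -1.0]]
force: [-2.9, 0.6, 11.4]
opening: 0.201
grasp_force: 30.0
```

Contact made. I'll release and rise straight up.

Emit:
{"method": "apply_moves", "body": {"plan": "0 0 -0.01 0 0 0;0 0 0 0 0 0;0 0 0 0 0 0;0 0 0 0 0 0;0 0 0 0 0 0;0 0 0 0 0 0;0 0 0 0 0 0;0 0 0 0 0 0;0 0 0 0 0 0;0 0 0 0 0 0", "gripper": 1}}

```text
time_s: 9.33
position: [0.5306, -0.0676, 0.0945]
tcp_rot: [[0.986, -0.166, -0.0], [-0.166, -0.986, 0.0], [-0.0, -0.0, -1.0]]
force: [0.1, -0.1, 0.8]
opening: 0.881
grasp_force: 0.0
```

Emit:
{"method": "apply_moves", "body": {"plan": "0 0 0 0 0 0;0 0 0 0 0 0;0 0 -0.1 0 0 0;0 0 -0.2 0 0 0;0 0 -0.4 0 0 0;0 0 -0.5 0 0 0;0 0 -0.5 0 0 0;0 0 -0.5 0 0 0;0 0 -0.3 0 0 0;0 0 0 0 0 0"}}

```text
time_s: 10.17
position: [0.5331, -0.0684, 0.2242]
tcp_rot: [[0.986, -0.166, 0.009], [-0.166, -0.986, -0.003], [0.009, 0.002, -1.0]]
force: [0.9, -0.3, -0.5]
opening: 0.996
grasp_force: 0.0
```

Emit:
{"method": "apply_moves", "body": {"plan": "0 0.3 0 0 0 0;0 0.6 0 0 0 0;0 0.6 0 0 0 0;0 0.6 0 0 0 0;0 0.6 0 0 0 0;0 0.6 0 0 0 0;0 0.6 0 0 0 0;0 0.6 0 0 0 0;0 0.3 0 0 0 0;0 0 0 0 0 0"}}

```text
time_s: 11.0
position: [0.4902, -0.3074, 0.2191]
tcp_rot: [[0.986, -0.17, 0.0], [-0.17, -0.986, -0.001], [0.0, 0.001, -1.0]]
force: [0.8, 0.1, -0.0]
opening: 1.003
grasp_force: 0.0
```

```bash
python3 - <<'E'
from h import *
from rig import capture
st()
a=capture("top")[110:270,250:530,::-1];b=capture("scene")[130:350,150:400,::-1]
b=cv2.resize(b,(int(250*160/220),160))
cv2.imwrite("pics/p4.png",cv2.resize(np.hstack([a,b]),None,fx=1.7,fy=1.7,interpolation=cv2.INTER_CUBIC))
cv2.imwrite("pics/top1.png",capture("top")[:,:,::-1])
E
```

```text
t 11.0 p [ 0.4902 -0.3074  0.2191] yaw -9.77 z [ 1.e-04 -1.e-03 -1.e+00] box xy [ 0.0005 -0.2431] F [ 0.8  0.1 -0. ] open 1.0027828403845636 g 0.0
```

View pics/p4.png

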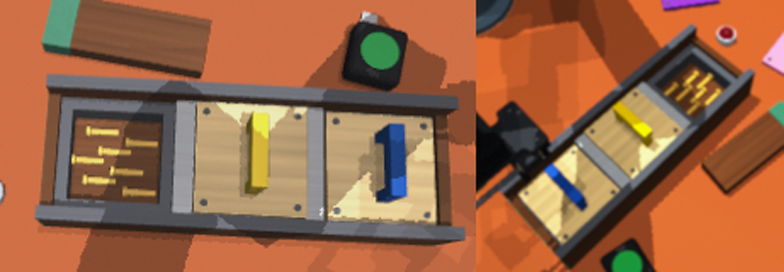

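The yellow hatch lies flat mid-deck (handle at (258,152)), with equal steel strips on both sides. The left well is open, and blue is still seated at (393,162).

```bash
python3 -c "
from rig import bot;print(bot.hand_in())"
```

```text
the job is handed in; nothing more can be done
None
```

The job is handed in: the yellow-handled hatch lies flat in the middle of the steel deck, its fastener well is open, the blue hatch is still seated, and the gripper let go and moved clear; no verdict was shown.

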